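Close the storage pail on the bench scale

ROBOT

A 6-joint arm with a two-finger parallel gripper is mounted at the origin on the work surface. World frame = base frame: x ahead of the robot, y to its left, z up, the work surface at z = 0. Lengths are in m, angles in degrees, forces in N, time in s.
With the tool pointing down it reaches from about 0.325 to 0.85 m from the base axis. Payload 15.5 kg.
Tool frame: the origin (TCP) lies midway between the tips of the shut fingers; the grasp point (between the pads) lies 19 mm behind it; y points along the fingers, x is the direction in which the jaws open and shut, and the axes are right-handed (so a half turn about y gives the same grasp; the last joint's range is limited). The gripper opens to 91 mm and grips with 3 to 60 N. Pads are 32 mm wide; open, the fingers measure 118 mm over their backs; the gripper's body (76 mm by 178 mm) begins 60 mm behind the grasp point.
Start: joints at [-77.435, 28.281, 77.091, -0, 74.628, -5.472], TCP at [0.194, -0.594, 0.214] pointing down, gripper open.
Joint ranges: [-166.48, 166.48], [-47.26, 123.95], [12.59, 153.08], [-70.14, 250.14], [6.76, 159.57], [-176.63, 176.63]. Speed limits (degrees/s): [108.29, 108.29, 147.25, 172.46, 172.46, 172.46].

INTERFACE

Orientations are given as a 3x3 rotation matrix whose columns are the frame's x, y, z axes.
In Python, from bench import ctrl gives the robot as it stands. The module is installed in compiled form; this text tells all that it offers. Calls block until the motion is done:
- ctrl.goto(position, orientation): joint-space move of the TCP to a pose.
- ctrl.move_l(position, vel=0.15, ori=None, contact_N=None): straight line of the TCP; ori=None keeps the orientation; vel is the mean speed in m/s. With contact_N (N) it stops when the force on the tool has changed by that much, and returns True; else False.
- ctrl.movej(angles): joint-space move.
- ctrl.command_gripper(opening): opening from 0.0 (shut) to 1.0 (fully open); the grip force is fixed at half the most; returns when the fingers have stopped.
- ctrl.sleep(seconds).
- ctrl.ik(position, orientation): joint angles nearest the present ones, or None.
- ctrl.read_camera(name): name is "scene" or "top"; returns the picture (384x512x3 uint8, blue, green, red); there is no depth.
- ctrl.camera_params(name): a dict with "fx", "fy", "cx", "cy" (pixels), "pose" (4x4, takes a point from camera to world coordinates). Camera axes: x right, y up, looking along -z (the intrinsics and any distortion apply to the point x, -y, -z); pixel columns grow to the right and rows downward; lengths in m; the calibration is good to about 2 mm. A picture is of the moment at which its call begins. camera_params takes no time and is no camera call.
A pose or a line that the arm cannot do raises ctrl.MotionError and nothing moves.
- ctrl.sign_off(): hands the job in, once; it reports no verdict.
Readings, each from a call of its own:
- ctrl.current_t(): time.
- ctrl.current_q(): joint angles.
- ctrl.current_dq(): joint speeds.
- ctrl.current_effort(): joint torques, N m.
- ctrl.current_tool_pos(): TCP position.
- ctrl.current_eef_rot(): TCP orientation.
- ctrl.current_contact_force(): force on the tool from outside, world axes, zero at the start.
- ctrl.current_wrist_torque(): the same for the moment, N m.
- ctrl.current_grip_width(): opening from 0.0 (shut) to 1.0 (fully open).
Only numpy, scipy, OpenCV 4.12 (cv2) and the standard library are available. Lean on these libraries where they do the work, as an engineer would, in place of code of your own. Each camera call takes 0.05 s, during which the arm holds its last target. There are 200 camera calls.

TASK

Close the open pail that stands on the bench scale: take the lid that fits it by its knob, set it on the mouth, and press it down firmly above each seal block around the edge until it is fully home, level and flush on the rim all the way round, then let go. Fingertip pressure on one spot at a time is enough; do not lean on the thin lid with great force. Leave the smaller lid and the other things on the bench where they are.

Things in the scene. Friction and masses are not known exactly. Their poses are not given: they have to be found in the camera images.
- scale: Round grey bench scale, 170 mm across, fixed to the bench; origin under its centre. Its sprung pan carries the pail, which cannot shift, turn or tip on it but sinks straight down about 1 mm per 3 N when pressed (20 mm at most) and rises again when let go, so the height at which the lid is home moves with the load.
- pail: Open round white plastic pail, fixed on the scale's pan; origin at the centre of its underside, z up. 100 mm tall, 112 mm across at the foot; round the mouth a flat flange 160 mm across, 8 mm thick; mouth 116 mm across at the flange, 112 mm just below. Four black rubber seal blocks stand on the flange, on the pail's own +x, +y, -x and -y axes, 68 mm from its centre.
- pail_rim (a point): Centre of the pail's mouth, level with the flat top of the flange (100 mm above the pail's origin); axes as the pail's.
- block_mid (a point): Middle of the +x seal block, at flange height; the others lie a quarter turn apart. Blocks are 14 mm radially by 18 mm and stand 3.5 to 6 mm above the flange at the start, each differently. Each slides straight down under about 11 N, stays where pushed, and is home when level with the flange; force on that spot climbs well past 11 N only once it is home, 20 N is ample.
- lid: The lid that fits: loose white plastic disc, 156 mm across, about 180 g, right way up on the bench. Origin at the centre of its underside (foot of the plug), z up. Plug 106 mm across, 14 mm deep, foot bevelled; disc 14 to 19 mm above the origin; round knob 28 to 30 mm across, 19 to 53 mm above the origin. Any turn about its axis fits. Pressing it onto the pail with more than 40 N cracks it.
- lid_seat (a point): Centre of the flat underside of the big lid's disc, 14 mm above the lid's origin; when the lid is home this point lies at pail_rim (up to 3 mm aside, the plug's play in the mouth).
- small_lid: A smaller lid of the same make for another pail, 116 mm across with the same knob; does not belong here; origin at the centre of its underside. Leave it.
- spatula: Spatula, 190 mm, lying on the bench among the task's things; leave it.
- brush: Brush, 180 mm, lying on the bench among the task's things; leave it.
- jar: Glass jar with steel cap, 64 mm across, 90 mm tall, towards the back; leave it. Origin under its centre.
- tin: Steel tin, 74 mm across, 100 mm tall, towards the back; leave it. Origin under its centre.
- rosette: Cast plaster rosette, 84 mm across, 28 mm high, towards the back; leave it. Origin under its centre.
- cup: Grey plastic cup, 72 mm across, 75 mm tall, towards the back; leave it. Origin under its centre.
There are look-alikes about, which are no part of the job. Of the things shaped like the scale, the grey one is meant. What is shaped like the lid but red is not meant.

How it is judged (in metres and radians):
At the end, for the whole second after the job is handed in: The big lid lies at rest, right way up in the pail's mouth: centre of its disc within 6 mm of the mouth's axis and less than 1.5 mm above the flange, level with the flange within 0.015 rad (about 2 mm across the lid) (z of lid_seat in the frame of pail_rim between -0.004 and 0.0015 m and horizontal distance between lid_seat and pail_rim below 0.006 m and angle between the z axis of lid and the z axis of pail, either way round below 0.015 rad and angle between lid's own z axis and vertical below 0.1 rad and linear speed of lid below 0.01 m/s); the robot touches nothing.
It fails at once if the lid was pressed onto the pail with more than 40 N (contact force between lid and pail above 40 N).
It fails at once if the smaller lid was moved by more than 30 mm (distance of small_lid from where it was at the start of the episode above 0.03 m).
It fails at once if another thing on the bench was moved by more than 30 mm (distance of any of spatula, brush, jar, tin, rosette, cup from where it was at the start of the episode above 0.03 m).
It fails at once if the jar, tin or cup was tipped over (angle between any of jar, tin, cup's own z axis and vertical above 0.5 rad).
It also fails if it takes over 67 s, if anything falls off the work surface, if the arm or the gripper's body presses on something with over 40 N, if the wrist force passes 120 N, or if a joint passes its speed limit or range.

## Working session

There is one attempt and no reset: what is moved stays moved. The work goes in short steps, each a Python script; the robot and the scene stay as the last script left them, time stands still between calls to the robot, and variables do not carry over. Pictures are saved under pics/ and viewed, about 8 in all and at most 12, crops included, and the job is handed in when it is done.

```bash
mkdir -p pics; python3 - <<'E'
from bench import ctrl
import cv2,numpy as np
for n in("top","scene"):
    cv2.imwrite(f"pics/{n}0.png",ctrl.read_camera(n)); p=ctrl.camera_params(n); print(n,{k:(np.round(v,4).tolist()) for k,v in p.items()})
print(ctrl.current_t(),ctrl.current_eef_rot(),ctrl.current_contact_force())
E
```

```text
top {'fx': 466.3987, 'fy': 466.3987, 'cx': 260.4899, 'cy': 191.3813, 'pose': [[-0.0015, 0.9977, -0.0671, 0.432], [-1.0, -0.0015, 0.001, 0.0036], [0.0009, 0.0671, 0.9977, 1.2956], [0.0, 0.0, 0.0, 1.0]]}
scene {'fx': 354.9015, 'fy': 354.9015, 'cx': 258.159, 'cy': 198.2812, 'pose': [[-0.763, -0.4448, 0.469, 1.0125], [0.6462, -0.5083, 0.5692, 0.5673], [-0.0148, 0.7374, 0.6752, 0.8163], [0.0, 0.0, 0.0, 1.0]]}
0.1 [[ 3.09615949e-01 -2.53549607e-04  9.50861662e-01]
 [-9.50861093e-01  1.04352861e-03  3.09616042e-01]
 [-1.07075437e-03 -9.99999423e-01  8.20026432e-05]] [ 0.07008628  0.53203442 -0.30252563]
```

View pics/top0.png

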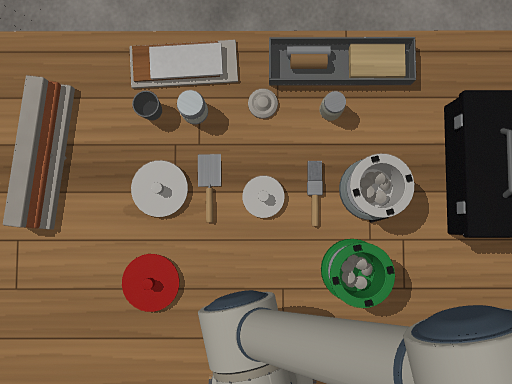

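View pics/scene0.png

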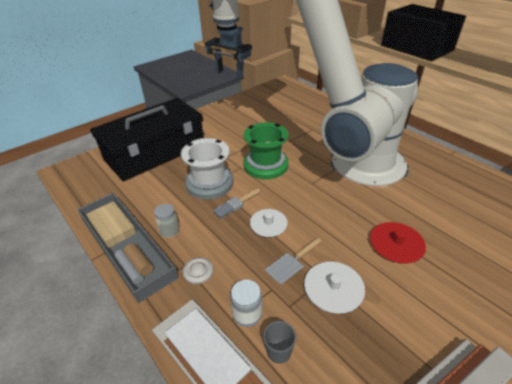

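Top view candidates:
- Lids: big white lid (159,188), small white lid (264,197), red lid (151,282).
- Pails: white pail on grey scale (381,187), green pail (358,272).

I choose the big white lid and the white pail on the grey scale. I'll check both in close crops.

```bash
python3 - <<'E'
import cv2,numpy as np
t=cv2.imread("pics/top0.png");s=cv2.imread("pics/scene0.png")
def c(i,u,v,h,k): return cv2.resize(i[v:v+h,u:u+h],(k,k),interpolation=cv2.INTER_CUBIC)
cv2.imwrite("pics/c1.png",np.hstack([c(t,335,145,80,400),c(s,170,130,80,400)]))
cv2.imwrite("pics/c2.png",np.hstack([c(t,120,150,80,400),c(s,295,250,80,400)]))
E
```

```text
(no output)
```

View pics/c1.png

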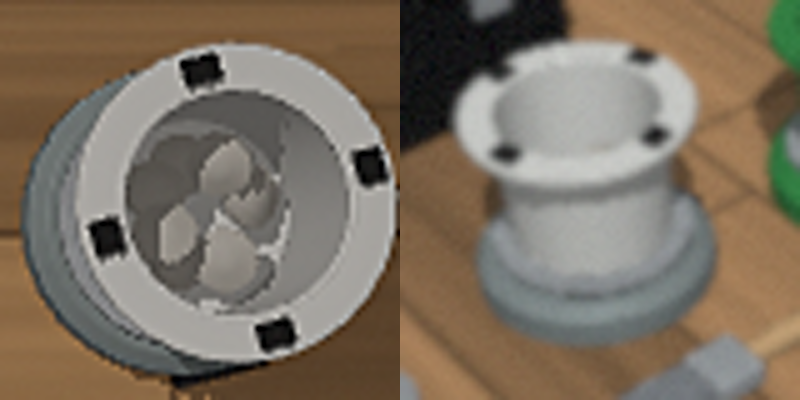

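View pics/c2.png

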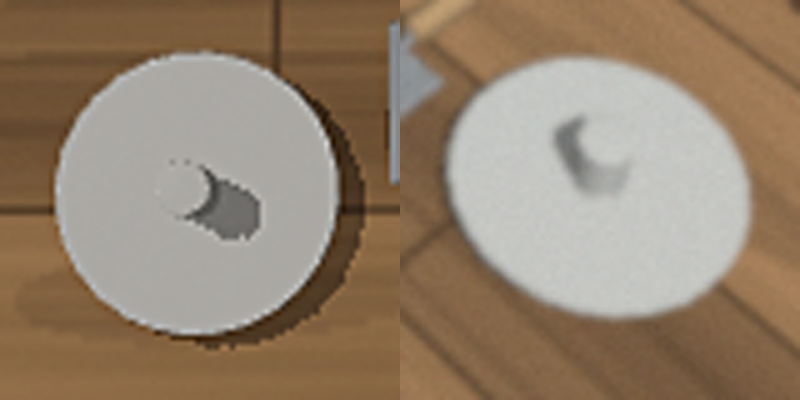

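Crop 1: white pail with four black blocks on the grey scale. In the crop, blocks are at about (202,71), (370,166), (276,333), (107,238) in top and (502,71), (642,55), (656,134), (506,152) in scene. Crop 2: the big white lid, lying right way up. Its disc centre is about (196,192) in top and (598,188) in scene, with the knob top at about (183,190).

Next I fit both poses.

```bash
cat > h.py <<'E'
from bench import ctrl
import cv2,numpy as np
from scipy.optimize import least_squares
P={n:ctrl.camera_params(n) for n in("top","scene")}
def proj(n,X):
    p=P[n];X=np.atleast_2d(X);T=np.linalg.inv(p["pose"]);c=X@T[:3,:3].T+T[:3,3]
    return np.c_[p["cx"]+p["fx"]*c[:,0]/-c[:,2],p["cy"]-p["fy"]*c[:,1]/-c[:,2]]
def R(a): # tool down, jaws along heading a (rad)
    c,s=np.cos(a),np.sin(a);return np.array([[c,0,-s],[s,0,c],[0,-1,0.]]) if 0 else np.c_[[c,s,0],[0,0,-1],np.cross([c,s,0],[0,0,-1])]
def un(p,o): return (np.array(p,float)+.5)/5-.5+np.array(o)
E
python3 - <<'E'
from h import *
bt=un([(202,71),(370,166),(276,333),(107,238)],(335,145)); bs=un([(102,71),(242,55),(256,134),(106,152)],(170,130))
def blocks(q):
    a=q[3]+np.arange(4)*np.pi/2; return np.c_[q[0]+.068*np.cos(a),q[1]+.068*np.sin(a),np.full(4,q[2]+.003)]
# match by nearest
def f(q):
    B=blocks(q);r=[]
    for n,o in(("top",bt),("scene",bs)):
        u=proj(n,B); 
        for x in o:
            d=u-x;r+=list(d[np.argmin((d**2).sum(1))])
    return r
best=min((least_squares(f,[.43,-.25,.14,a]) for a in np.radians([0,20,40,60])),key=lambda s:s.cost)
print("pail",best.x,np.degrees(best.x[3]),np.round(best.fun,2))
print(np.round(blocks(best.x),4).tolist())
def ext(n,c,r):
    a=np.linspace(0,2*np.pi,720);u=proj(n,np.c_[c[0]+r*np.cos(a),c[1]+r*np.sin(a),np.full(720,c[2])]);return np.r_[u.min(0),u.max(0)]
ot=np.r_[un((55,52),(120,150)),un((338,333),(120,150))];os=np.r_[un((45,56),(295,250)),un((352,320),(295,250))]
k=un((183,190),(120,150));ks=un((207,140),(295,250))
for w in(0,1,2):
    def g(q):
        r=[]
        if w!=1:r+=list(ext("top",[*q,.018],.078)-ot)
        if w!=0:r+=list(ext("scene",[*q,.018],.078)-os)
        return r
    s=least_squares(g,[.43,.22]);print("lid",s.x,np.round(s.fun,2))
print("knob resid",proj("top",[*s.x,.053])-k,proj("scene",[*s.x,.053])-ks)
# pail outer flange check
print(ext("top",best.x[:3],.08),un((77,43),(335,145)),un((397,363),(335,145)))
print(ext("scene",best.x[:3],.08),un((53,40),(170,130)),un((298,188),(170,130)))
for a in(0,45,90,-45):
  for p in([*s.x,.2],[*s.x,.023],[*best.x[:2],.3],[*best.x[:2],.17]):
    q=ctrl.ik(p,R(np.radians(a)));print(a,None if q is None else np.round(q))
E
```

```text
pail [ 0.52451977 -0.29952987  0.13916377  0.26056412] 14.929224204168523 [-0.36  0.11 -0.12  0.33 -0.04  0.48 -0.2   0.08 -0.59 -0.25 -0.37 -0.18
 -0.38  0.19 -0.31  0.08]
[[0.5902, -0.282, 0.1422], [0.507, -0.2338, 0.1422], [0.4588, -0.317, 0.1422], [0.542, -0.3652, 0.1422]]
lid [0.52771153 0.2812674 ] [-0.11 -0.23  0.11  0.22]
lid [0.52755753 0.28339804] [ 0.39  0.86 -0.38 -0.62]
lid [0.5275698 0.2824023] [-0.53 -0.18 -0.3   0.28  0.12  0.64 -0.7  -0.9 ]
knob resid [[-0.55748908 -0.53945202]] [[-0.53839902  0.0405911 ]]
[349.70085723 153.38566534 414.00838425 217.49822525] [350.  153.2] [414.  217.2]
[180.30945938 137.44213483 228.72977791 165.26325625] [180.2 137.6] [229.2 167.2]
0 [22. 27. 82. -0. 71. 22.]
0 [22. 40. 91. -0. 49. 22.]
0 [-35.  23.  73.  -0.  84. -35.]
0 [-35.  29.  83.  -0.  68. -35.]
45 [ 22.  27.  82.  -0.  71. -23.]
45 [ 22.  40.  91.  -0.  49. -23.]
45 [-35.  23.  73.  -0.  84. -80.]
45 [-35.  29.  83.  -0.  68. -80.]
90 [ 22.  27.  82.  -0.  71. -68.]
90 [ 22.  40.  91.  -0.  49. -68.]
90 [ -35.   23.   73.   -0.   84. -125.]
90 [ -35.   29.   83.   -0.   68. -125.]
-45 [22. 27. 82. -0. 71. 67.]
-45 [22. 40. 91. -0. 49. 67.]
-45 [-35.  23.  73.  -0.  84.  10.]
-45 [-35.  29.  83.  -0.  68.  10.]
```

```bash
python3 - <<'E'
from h import *
L=np.array([.5275,.282]);o=R(0)
ctrl.goto([.35,-.5,.32],o) if 0 else ctrl.move_l([.194,-.594,.3],vel=.3)
ctrl.goto([*L,.16],o); print(ctrl.current_t(),ctrl.current_tool_pos(),ctrl.current_contact_force())
print(ctrl.move_l([*L,.024],vel=.1,contact_N=6),ctrl.current_tool_pos())
ctrl.command_gripper(0.0); print(ctrl.current_grip_width(),ctrl.current_contact_force())
ctrl.move_l([*L,.27],vel=.15)
ctrl.sleep(.3);print(ctrl.current_grip_width(),ctrl.current_contact_force(),ctrl.current_t())
t=ctrl.read_camera("top");s=ctrl.read_camera("scene")
cv2.imwrite("pics/top1.png",t);cv2.imwrite("pics/s1.png",s)
u=proj("top",[*L,.26])[0].astype(int);v=proj("scene",[*L,.26])[0].astype(int);print(u,v)
c=lambda i,p:cv2.resize(i[max(0,p[1]-65):p[1]+65,max(0,p[0]-65):p[0]+65],(400,400),interpolation=2)
cv2.imwrite("pics/c3.png",np.hstack([c(t,u),c(s,v)]))
E
```

```text
3.8417 [0.5278644  0.28146682 0.16007006] [ 0.24745469 -0.33935459  0.35799643]
False [0.52783311 0.28213607 0.02453849]
0.30842969054084296 [-0.17852515 -0.04112884  0.25315348]
0.30995261016700004 [-0.54846601  0.50557858 -1.30590856] 8.4167
[135 179] [348 221]
```

View pics/c3.png

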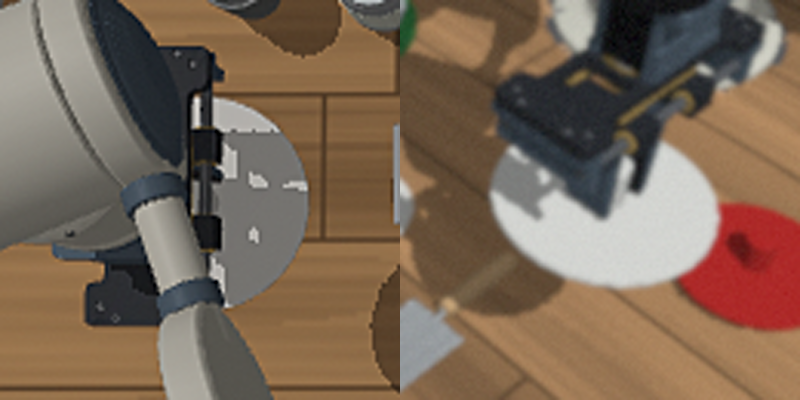

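Lid held by the knob and level (grip 28 mm). Now place it.

```bash
python3 - <<'E'
from h import *
C=np.array([.5245,-.2995]);o=R(0)
ctrl.goto([*C,.27],o); 
ctrl.move_l([*C,.18],vel=.12);ctrl.sleep(.2);print(ctrl.current_tool_pos(),ctrl.current_contact_force(),ctrl.current_grip_width())
print(ctrl.move_l([*C,.149],vel=.03,contact_N=7),ctrl.current_tool_pos(),ctrl.current_contact_force())
ctrl.command_gripper(0.75);print(ctrl.current_contact_force())
p=ctrl.current_tool_pos()
ctrl.move_l([*p[:2],.27],vel=.15);ctrl.goto([.42,-.05,.33],o);print(ctrl.current_t())
t=ctrl.read_camera("top");s=ctrl.read_camera("scene")
c=lambda i,u,v:cv2.resize(i[v:v+80,u:u+80],(400,400),interpolation=2)
cv2.imwrite("pics/c4.png",np.hstack([c(t,340,145),c(s,165,110)]))
E
```

```text
[ 0.52481978 -0.29972158  0.18070641] [-0.08742571  0.08505076 -1.95768127] 0.3128879322060024
True [ 0.5242987  -0.2994865   0.15274295] [-0.16661291 -0.14242108  5.87999362]
[ 0.94866636  0.2003374  -0.38977431]
15.3083
```

View pics/c4.png

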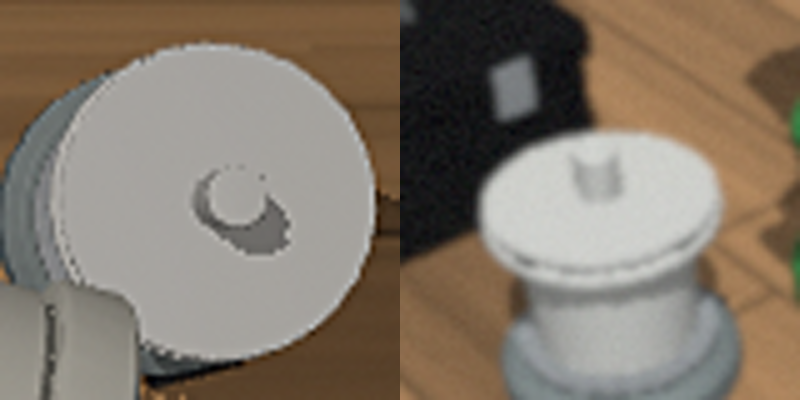

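Lid is on the blocks with the plug in the mouth. Knob top is at about (238,197) in the top crop and the rim gap is visible in scene. Now I press with shut fingers above each block.

```bash
cat > press.py <<'E'
from h import *
import sys
def run(ks,N,z0=.16):
    C=np.array([.5245,-.2995]);y=np.radians(14.93)
    for k in ks:
        a=y+k*np.pi/2;p=C+.067*np.array([np.cos(a),np.sin(a)]);o=R(y if k%2==0 else y-np.pi/2)
        ctrl.goto([*p,.215],o);ctrl.move_l([*p,z0],vel=.12)
        f0=ctrl.current_contact_force()[2]
        h=ctrl.move_l([*p,.118],vel=.014,contact_N=N);q=ctrl.current_tool_pos();f=ctrl.current_contact_force()[2]
        print(k,h,np.round(q-np.r_[p,0],4),round(f0,1),round(f,1),"unloaded top",round(q[2]+(f-f0)/3000,4),round(ctrl.current_t(),1),flush=True)
        ctrl.move_l([*p,.215],vel=.25)
E
python3 - <<'E'
from press import *
ctrl.command_gripper(0.0)
run([0,2,1,3],18)
E
```

```text
0 True [ 0.0006 -0.      0.14  ] -0.2 15.7 unloaded top 0.1453 19.9
2 True [-1.000e-04 -2.000e-04  1.399e-01] 0.2 15.9 unloaded top 0.1451 23.1
1 True [1.000e-04 1.000e-04 1.394e-01] 0.6 16.8 unloaded top 0.1448 27.4
3 True [ 1.000e-04 -2.000e-04  1.392e-01] -0.0 16.4 unloaded top 0.1447 30.7
```

```bash
python3 - <<'E'
from press import *
run([0,2,1,3],20,.152)
o=R(0);ctrl.goto([.42,-.02,.33],o);print(ctrl.current_t(),ctrl.current_contact_force())
t=ctrl.read_camera("top");s=ctrl.read_camera("scene")
c=lambda i,u,v:cv2.resize(i[v:v+80,u:u+80],(400,400),interpolation=2)
cv2.imwrite("pics/c5.png",np.hstack([c(t,340,145),c(s,165,110)]))
E
```

```text
0 True [ 1.000e-04 -0.000e+00  1.387e-01] 0.5 17.1 unloaded top 0.1442 34.4
2 True [ 0.000e+00 -1.000e-04  1.385e-01] 0.3 17.5 unloaded top 0.1443 37.3
1 True [ 1.000e-04 -0.000e+00  1.385e-01] 0.5 18.7 unloaded top 0.1446 41.2
3 True [ 0.000e+00 -1.000e-04  1.387e-01] -0.1 18.6 unloaded top 0.1449 44.2
46.0833 [-0.73458395 -0.91935929 -0.49297213]
```

View pics/c5.png

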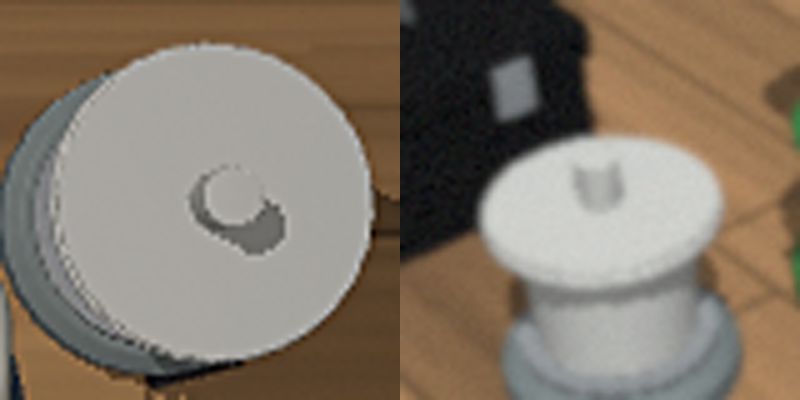

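The gap has closed evenly. Blocks 0 and 2 moved a little between passes, so I'll press those once more to confirm.

```bash
python3 - <<'E'
from press import *
run([0,2],20,.149)
print(ctrl.current_t(),ctrl.current_tool_pos(),ctrl.current_contact_force())
ctrl.sleep(.3)
ctrl.sign_off()
E
```

```text
0 True [ 1.000e-04 -1.000e-04  1.386e-01] 0.6 17.9 unloaded top 0.1444 49.2
2 True [ 0.000e+00 -1.000e-04  1.384e-01] 0.1 19.1 unloaded top 0.1447 52.0
52.4667 [ 0.45996097 -0.31694203  0.21547041] [-1.03279163 -0.08718774 -1.42116446]
the job is handed in; nothing more can be done
```

I took the big white lid by its knob and set it on the white pail on the grey scale. With shut fingers I then pressed it down over each seal block twice, and a third time over the +x and -x blocks. The gripper was clear above the pail when I handed in, at about 53 s. No verdict was reported.

**Checks at the end:**
- **Pressing force:** every press stopped at about 16–19 N, well past the blocks' 11 N and well under the 40 N limit.
- **Height:** in their last presses all four spots stopped at nearly the same height (138.4–138.7 mm). Allowing for the pan's spring, the unloaded lid top came out at 144.2–144.9 mm, against about 144 mm expected. The +x and -x spots had dropped 1.3–1.4 mm between the first two presses, about 0.9 mm more than the extra force explains, but only 0.1 mm more on the third.
- **Picture:** the picture taken before those last two presses shows the lid centred, with no gap at the rim.
- **Not checked:** I took no picture after the last two presses. The force reading before hand-in drifted by about 1.7 N, although the tool was in free air.

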